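Tap the blind hole in the tube block to the bottom

TASK

The thread in this aluminium tube block has to be tapped to the bottom of its blind hole. First press the clamp lever fully down; then work the tap in by the crank knob: half a turn forward (clockwise from above), a quarter turn back, half forward, a quarter back, then forward until you feel it seat firmly on the bottom, stopping there before the tap is overloaded. Let go, leave the tap down and the clamp closed, and do not disturb the loose things lying around the jig.

Things in the scene. Friction and masses are not known exactly. Their poses are not given: they have to be found in the camera images.
- jig: The tapping jig: a dark steel base plate 130 x 195 mm, bolted to the table, carrying the tube block, a steel guide bridge over it, the clamp at one end, and the tap with its crank on top. Origin on the table, on the tap's axis; axes as those of tap_axis. Yaw within 0.5 of zero.
- tap_axis (a point): Point on the vertical axis of the tap (16 mm, fluted, upright, already started in the boss of an aluminium tube block), on the top face of the round grey guide collar (74 mm across), 110 mm above the table. Its own y axis points level from the tap to the clamp lever, z up. Jig parts higher than 134 mm, the crank knob apart, are within 15 mm of this axis.
- knob_grip (a point): Mid-height of the upright black crank knob, 22 mm across and 44 mm tall, its foot 135 mm above the table at the start. It stands on a steel arm (14 mm wide, 10 thick) 55 mm out from the tap's axis and moves on that circle; it spins freely on its pin, so a hand holding it need not turn. At the start the arm points away from the clamp lever. It sinks 3 mm per turn as the tap goes in.
- tap (a joint): Turning angle of the tap, rad: 0 at the start, growing as it is screwed in (clockwise from above). Turning either way takes a steady 0.35 to 0.4 N m (about 7 N at the knob); it stays where it is left. The hole is blind: somewhere between 5.3 and 6.1 rad the tap meets the bottom and goes no further; where differs every time and can only be felt.
- crank (a joint): Wind-up of the springy joint between crank arm and tap, rad: how far the arm runs ahead of the tap (clockwise positive); the arm's angle is tap + crank. 6 N m per rad: about 0.06 turning forward, -0.06 turning back, near 0 when let go. Above 0.11 (0.66 N m, 12 N at the knob) the tap is firmly seated on the bottom; at 0.22 (1.3 N m, 24 N) the tap snaps.
- follower (a joint): Angle of the drag hand, a dark washer with a small upright tab under the crank, rad: the tap's pointer pushes it ahead and leaves it behind when backing, so it reads the largest tap angle reached so far (to about 0.03). Not to be touched.
- clamp (a joint): Angle of the clamp lever, rad: 0 = open, standing 0.96 rad (55 degrees) above level; 0.96 = clamped, lever level and pointing away from the tap. Starts between 0 and 0.2. It moves stiffly (0.25 N m, some 4 N at the pad) and stays where it is left.
- clamp_pad (a point): Point on the upper face of the clamp lever's flat black end (28 mm wide, 45 long, 12 thick). Own y axis: outward along the lever; z: out of the upper face. The lever's level pivot lies 62 mm back along -y and 6 mm below the face, 95 mm from the tap's axis and 79 mm above the table. Pressing the end down and outward closes the clamp.
- wrench: Bystander: small steel open-ended wrench, 120 mm, lying on the robot's side of the jig. Origin at its underside.
- oil: Bystander: small closed clear bottle, 34 mm across, 85 mm tall, standing beyond the jig. Origin at its underside.
- sparetap: Bystander: spare steel tap, 80 mm long, 12 mm thick, lying beyond the jig. Origin at its underside.
- tray: Bystander: open white tray of screws, 75 x 95 mm, 22 mm high, at the jig's end opposite to the clamp. Origin at its underside.

How it is judged:
By the outcome, as a careful person would: the job done as asked, in the order asked, and still so for the second after the job is handed in, with the robot touching nothing.
It also fails if it takes over 72 s, if anything falls off the work surface, if the arm or the gripper's body presses on something with over 40 N, if the wrist force passes 120 N, or if a joint passes its speed limit or range.

ROBOT

A 6-joint arm with a two-finger parallel gripper is mounted at the origin on the work surface. World frame = base frame: x ahead of the robot, y to its left, z up, the work surface at z = 0. Lengths are in mm, angles in rad, forces in N, time in s.
With the tool pointing down it reaches from about 400 to 925 mm from the base axis. Payload 12.5 kg.
Tool frame: the origin (TCP) lies on the centre line of the jaws, within the pads' length; the fingertips stand 19 mm ahead of it and the grasp point (between the pads) is the TCP; y points along the fingers, x is the direction in which the jaws open and shut, and the axes are right-handed (so a half turn about y gives the same grasp; the last joint's range is limited). The gripper opens to 95 mm and grips with 3 to 60 N. Pads are 20 mm wide; open, the fingers measure 119 mm over their backs; the gripper's body (75 mm by 180 mm) begins 59 mm behind the grasp point.
Start: joints at [-0.106, 0.491, 1.559, -0, 1.092, -0.106], TCP at [625.016, 0.021, 233.661] pointing down, gripper open.
Joint ranges: [-3.1, 3.1], [-0.84, 2.19], [0.05, 2.79], [-1.13, 4.28], [0.06, 2.93], [-2.69, 2.69]. Speed limits (rad/s): [2.22, 2.22, 2.79, 3.14, 3.14, 3.14].

INTERFACE

Orientations are given as [roll, pitch, yaw] about the fixed x, y, z axes, in that order (R = Rz(yaw) Ry(pitch) Rx(roll)).
In Python, from cell import env gives the robot as it stands. The module is installed in compiled form; this text tells all that it offers.
- The arm moves only by the tool move_arm, never from a script. Its argument "rows" is a list of rows, each an object of numbers: "tx", "ty", "tz": the shift along the tool's x, y, z in cm; "rx", "ry", "rz": the turn, a rotation vector about the tool's x, y, z in rad; "grip": the opening in per cent of the stroke, from 0 (shut) to 100 (fully open). In form: [{"tx": .., "ty": .., "tz": .., "rx": .., "ry": .., "rz": .., "grip": ..}, ...]. A call has 1 to 10 rows; each row shifts and turns the commanded pose from where the row before left it, along the tool's axes as they then stand; what a row does not reach is not made up. A row lasts 1/12 s, in which the tool goes at most 41.7 mm and 7.16 degrees, less where a joint would pass 70% of its speed; a pose out of reach is approached as far as the arm can. A call is refused whole if a number of a shift passes 4.17 or a number of a turn 0.125, either way. A call with a gripper value outside its range is refused whole. The fingers move at their own pace and stop on an object; the grip force is fixed at half the most. Time passes only in rows, so rows that do not move let the fingers close. It gives the time, the measured TCP pose, the force and the opening at its end, in the units of the state.
- env.state(): the state, without advancing time (a new reading comes with each control period).
- env.read_camera(name): name is "scene" or "side" or "wrist"; returns (picture, depth): 480x640x3 uint8, blue, green, red; 480x640 float32, mm along the optical axis (not along the pixel's ray), 0 where there is no reading.
- env.calibration(name): a dict with "vertical_fov" (degrees; the focal length in pixels is half the picture's height over the tangent of half this angle, whatever the lens; pixels are square), "cx", "cy" (the principal point, pixels), "eye" and "rotation" of the camera in the world. Camera axes: x right, y up, looking along -z (the intrinsics and any distortion apply to the point x, -y, -z); pixel columns grow to the right and rows downward; lengths in mm; the calibration is good to about 2 mm. A picture is of the moment at which its call begins: read the wrist's pose just before it. calibration takes no time and is no camera call; for the wrist camera it gives the pose at the moment of the call.
- env.job_done(): hands the job in, once; it reports no verdict.
The state is a dict: "t": time; "joints": joint angles; "qvel": joint speeds; "tau": joint torques, N m; "eef_pos": TCP position; "tcp_rot": TCP orientation; "ft_force": force on the tool from outside, world axes, zero at the start; "moment": the same for the moment, N m; "opening": opening from 0.0 (shut) to 1.0 (fully open).
Only numpy, scipy, OpenCV 4.12 (cv2) and the standard library are available. Lean on these libraries where they do the work, as an engineer would, in place of code of your own. Each camera call takes 0.05 s, during which the arm holds its last target.

## Working session

There is one attempt and no reset: what is moved stays moved. The work goes in short steps, Python scripts to look and compute and a tool call to move; the robot and the scene stay as the last step left them, time stands still between calls to the robot, and variables do not carry over. Pictures are saved under pics/ and viewed, and the job is handed in when it is done.

Besides the shell and the picture viewer there is one more tool, called by a JSON object that holds its "op" and its "data". move_arm: Moves the arm, as the interface text tells. Its arguments: {"type":"object","properties":{"rows":{"type":"array"}},"required":["rows"]}

```bash
mkdir -p pics
python3 - <<'E'
from cell import env
import cv2,numpy as np
s=env.state();print(s)
for n in ["scene","side","wrist"]:
    c=env.calibration(n);print(n,c)
    p,d=env.read_camera(n);cv2.imwrite(f"pics/{n}0.png",p);np.save(f"pics/{n}0.npy",d)
E
```

```text
{'t': 0.0, 'joints': array([-1.05642706e-01,  4.91569617e-01,  1.55942866e+00,  3.77837587e-05,
        1.09167980e+00, -1.05589976e-01]), 'qvel': array([-0.00037362,  0.00132681, -0.00011366, -0.00164313, -0.00090606,
       -0.00225595]), 'tau': array([-9.52334158e-04, -6.12640929e+01, -2.58175153e+01,  6.92750537e-02,
        4.83079045e-02, -1.38641695e-05]), 'eef_pos': array([6.24793329e+02, 2.64728250e-02, 2.33062643e+02]), 'tcp_rot': array([-1.57064861e+00,  1.07584804e-03, -7.00866368e-05]), 'ft_force': array([-0.32297495,  0.53065689,  0.67006991]), 'moment': array([ 0.00767194, -0.02598027,  0.0751804 ]), 'opening': 1.0032963463407174}
scene {'vertical_fov': 45.985694225472415, 'cx': 326.7879472148077, 'cy': 230.70582215692392, 'eye': array([1044.63529137, -304.21015889,  779.71916579]), 'rotation': array([ 0.72944143, -0.01725371,  0.9545138 ])}
side {'vertical_fov': 44.61664559929646, 'cx': 313.1458837461132, 'cy': 236.20911694456382, 'eye': array([ 178.55977549, -611.43163533,  693.30600812]), 'rotation': array([ 0.93035881,  0.01873499, -0.57424782])}
wrist {'vertical_fov': 71.79173433241051, 'cx': 319.0957624619176, 'cy': 237.64785965913327, 'eye': array([624.00995308,  78.26870051, 384.46868242]), 'rotation': array([-0.28220772,  0.00230267, -0.00117056])}
```

View pics/scene0.png

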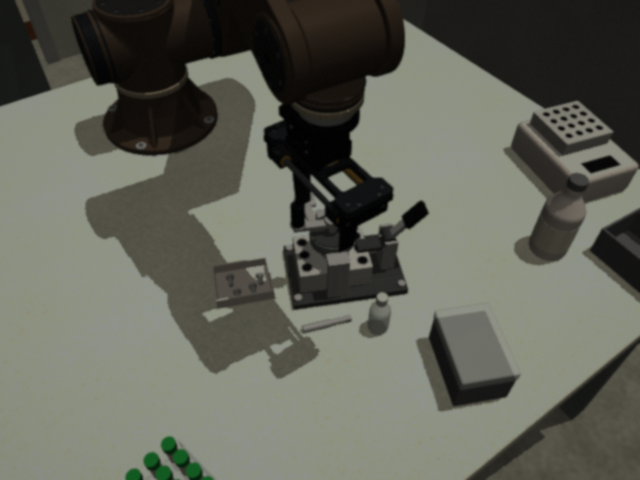

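View pics/side0.png

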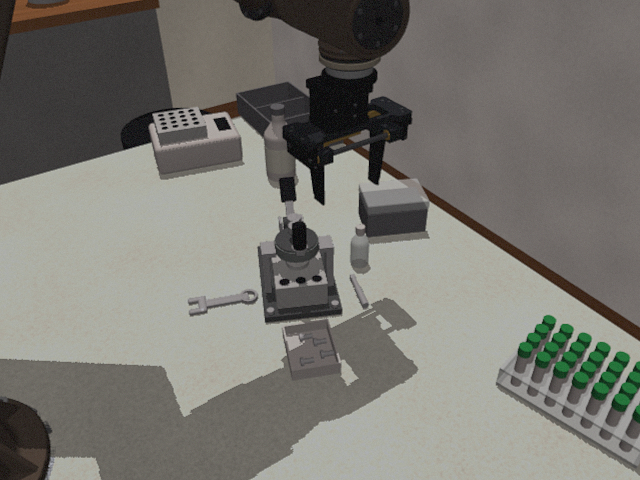

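View pics/wrist0.png

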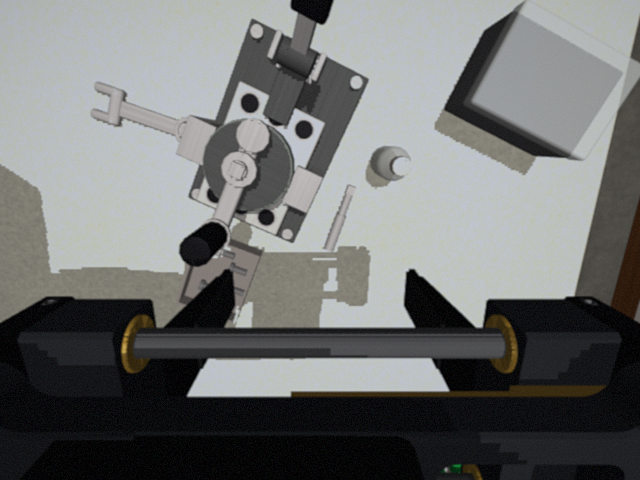

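```bash
cat > h.py <<'E'
import numpy as np,cv2
from scipy.spatial.transform import Rotation as R
from scipy.optimize import least_squares
def ray(c,u,v):
    f=240/np.tan(np.radians(c['vertical_fov'])/2)
    d=np.stack([(np.asarray(u)-c['cx'])/f,-(np.asarray(v)-c['cy'])/f,-np.ones(np.shape(u))],-1)
    return R.from_euler('xyz',c['rotation']).apply(d.reshape(-1,3)).reshape(d.shape)
def cloud(c,dep):
    v,u=np.mgrid[0:480,0:640]
    return c['eye']+ray(c,u,v)*dep[...,None]
def plane(c,u,v,z):
    r=ray(c,u,v); return c['eye']+r*((z-c['eye'][2])/r[...,2])[...,None]
def circ(p):
    f=lambda q:np.hypot(p[:,0]-q[0],p[:,1]-q[1])-q[2]
    return least_squares(f,[*p.mean(0)[:2],30],loss='soft_l1').x
E
python3 - <<'E'
from cell import env
from h import *
c=env.calibration('wrist');d=np.load('pics/wrist0.npy');P=cloud(c,d)
for n,u,v in [('collar',225,150),('collar2',285,170),('table',100,200),('armhub',239,169),('knobtop',196,252),('arm',228,205),('lever',312,8),('lever2',305,35),('pivot',298,55),('base',340,110),('bottle',397,167),('bridge',310,185),('bridge2',195,135)]:
    print(n,P[v,u].round(1))
z=P[...,2]; m=((z>106)&(z<114)).astype(np.uint8); m[:, :]&=1
m[300:]=0
n,l,st,ce=cv2.connectedComponentsWithStats(m)
for i in range(1,n):
    if st[i,4]>100: print(i,st[i],ce[i].round(1))
k=l[150,225]
mm=(l==k).astype(np.uint8)
cs,_=cv2.findContours(mm,cv2.RETR_EXTERNAL,cv2.CHAIN_APPROX_NONE)
q=max(cs,key=len)[:,0]
pp=plane(c,q[:,0],q[:,1],110.)
print(circ(pp))
cv2.imwrite('pics/m.png',np.hstack([m[:300]*255,mm[:300]*255])[:, ::2])
# depth-height picture
im=cv2.imread('pics/wrist0.png');cv2.imwrite('pics/w0z.png',cv2.resize(im[0:300,80:480],(800,600),interpolation=cv2.INTER_CUBIC))
E
```

```text
collar [548.8  71.9 112.8]
collar2 [595.8  56.1 111.5]
table [3.667e+02 1.280e+01 1.000e-01]
armhub [567.4  59.8 148.3]
knobtop [543.    9.  179.1]
arm [553.6  31.6 133.6]
lever [618.6 167.5 118.3]
lever2 [612.9 155.5 101.4]
pivot [606.7 144.4  90.5]
base [645.1 109.8  15.6]
bottle [692.1  56.6  85.8]
bridge [615.6  42.7 101. ]
bridge2 [521.6  83.5 100. ]
1 [291   4  37  27 273] [306.2  20. ]
3 [ 203  118   44   81 1540] [219.8 153.8]
4 [ 237  124   57   87 2343] [269.7 175.6]
[562.19426124  61.06000324  31.93108075]
```

View pics/w0z.png

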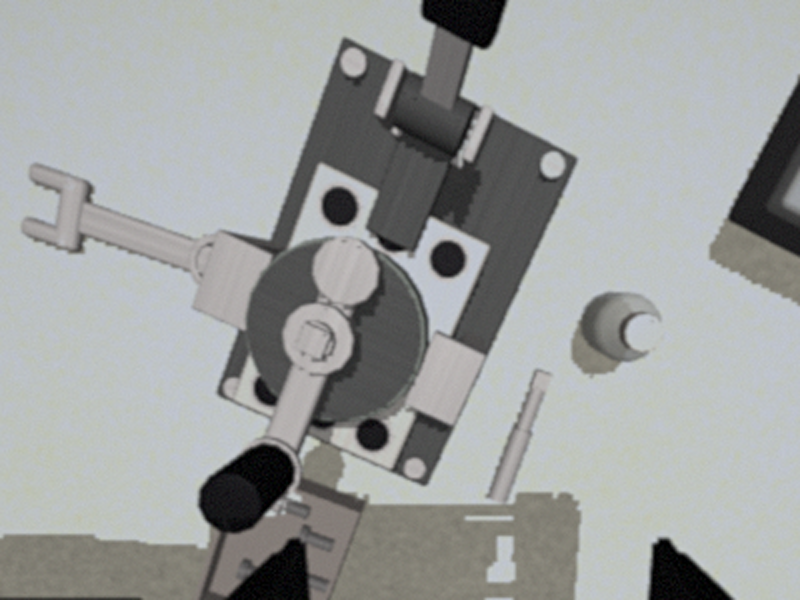

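View pics/m.png

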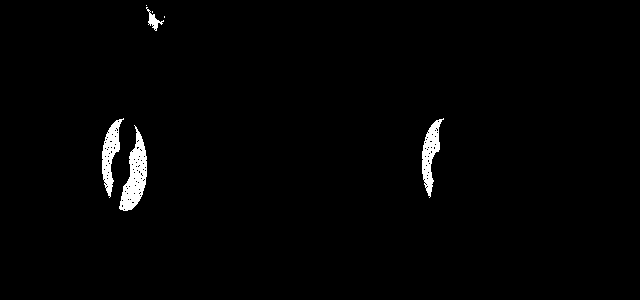

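Run:
```python
from cell import env
from h import *
c=env.calibration('wrist');d=np.load('pics/wrist0.npy');P=cloud(c,d)
z=P[...,2]; m=((z>106)&(z<115)).astype(np.uint8); m[300:]=0; m[:100]=0
q=cv2.convexHull(cv2.findNonZero(m))[:,0]
pp=plane(c,q[:,0].astype(float),q[:,1].astype(float),110.)
C=circ(pp);print('collar',C)
# refine: fixed r
# knob top
m=((z>172)&(z<190)).astype(np.uint8);m[300:]=0
m[:200]=0;n,l,st,ce=cv2.connectedComponentsWithStats(m)
k=1+np.argmax(st[1:,4]);print(st[k],ce[k]);q=cv2.convexHull(cv2.findNonZero((l==k).astype(np.uint8)))[:,0].astype(float)
K=circ(plane(c,q[:,0],q[:,1],179.));print('knob',K, K[:2]-C[:2],np.hypot(*(K[:2]-C[:2])))
# hub top
print('hub',plane(c,237.,170.,148.3))
a=C[:2]-K[:2];print('yaw from arm',np.arctan2(a[1],a[0])-np.pi/2)
# base plate: z 10..20
m=((z>11)&(z<19.5));m[300:]=0
pts=P[m][:,:2].astype(np.float32);print('base',cv2.minAreaRect(pts), pts.shape, np.median(z[m]))
# lever pad
im=cv2.imread('pics/wrist0.png')
m=(z>60)&(np.arange(480)[:,None]<70)&(np.arange(640)[None]<350)&(np.arange(640)[None]>285)
for v in range(0,60,6):
    us=np.where(m[v])[0]
    if len(us): print(v,P[v,us[0]].round(),P[v,us[len(us)//2]].round(),P[v,us[-1]].round())
```

```text
collar [565.66587995  59.27308655  36.63760081]
[179 233  36  34 909] [196.47524752 249.57755776]
knob [543.51364506  10.39311641  11.49363154] [-22.15223489 -48.87997014] 53.66537982484695
hub [565.96808337  59.15207748 148.3       ]
yaw from arm -0.42550901534747787
base ((608.093994140625, 76.2579345703125), (442.19842529296875, 254.245849609375), 26.92108154296875) (8153, 2) 14.277003097913735
0 [604. 173. 115.] [619. 171. 123.] [633. 171. 122.]
6 [604. 170. 114.] [619. 168. 120.] [624.  78. 385.]
12 [609. 167. 113.] [620. 165. 118.] [631. 166. 115.]
18 [607. 165. 109.] [618. 163. 114.] [629. 162. 115.]
24 [607. 161. 106.] [615. 161. 108.] [626. 159. 113.]
30 [605. 159. 101.] [613. 158. 104.] [624.  78. 385.]
36 [597. 159.  85.] [610. 155.  99.] [619. 157.  94.]
42 [597. 154.  89.] [608. 152.  95.] [617. 154.  91.]
48 [597. 150.  90.] [608. 149.  93.] [617. 151.  82.]
54 [597. 145.  89.] [612. 145.  90.] [629. 146.  86.]
```

Run:
```python
from cell import env
from h import *
c=env.calibration('wrist')
b=np.array([(352,62),(552,165),(413,468),(232,385)],float)/2+[80,0]
p=plane(c,b[:,0],b[:,1],17.);print(p.round(1))
for i in range(4):
    e=p[(i+1)%4]-p[i];print(np.hypot(*e[:2]).round(1),np.arctan2(e[1],e[0]).round(3))
# triangulate knob top from side and scene
for n in ['side','scene']:
    im=cv2.imread(f'pics/{n}0.png');cs=env.calibration(n)
    x,y=(200,140) if n=='side' else (240,180)
    cv2.imwrite(f'pics/{n}z.png',cv2.resize(im[y:y+150,x:x+200],(800,600),interpolation=cv2.INTER_CUBIC))
    d=np.load(f'pics/{n}0.npy');P=cloud(cs,d)
    z=P[...,2];r=np.hypot(P[...,0]-543,P[...,1]-9.5)
    m=((r<25)&(z>165)&(z<190));v,u=np.nonzero(m);print(n,m.sum(),u.mean() if m.any() else 0,v.mean() if m.any() else 0,P[m].mean(0))
    # lever pad points
    Q=P-[565.7,59.2,0];al=Q[...,0]*.412+Q[...,1]*.911;ac=Q[...,0]*.911-Q[...,1]*.412
    m=(al>112)&(al<160)&(abs(ac)<25)&(z>80)&(z<165)
    print('lever',m.sum()); 
    for lo in range(85,165,8):
        k=m&(z>=lo)&(z<lo+8)
        if k.sum()>5: print(lo,k.sum(),al[k].min().round(1),al[k].mean().round(1),ac[k].min().round(1),ac[k].max().round(1))
```

```text
[[561.7 182.1  17. ]
 [660.8 135.8  17. ]
 [585.6 -23.9  17. ]
 [486.4  24.   17. ]]
109.4 -0.437
176.5 -2.011
110.2 2.692
175.1 1.127
side 197 299.0761421319797 228.85786802030458 [540.81593484   5.47570498 175.00705335]
lever 407
101 21 112.4 116.0 -12.0 13.1
109 79 112.1 118.3 -12.0 15.8
117 83 116.7 124.2 -12.1 14.9
125 88 121.0 130.5 -12.0 15.8
133 86 129.0 137.2 -11.9 15.5
141 49 135.4 141.8 -12.0 15.5
scene 151 296.26490066225165 208.9337748344371 [548.04516609   4.78163326 174.41376659]
lever 489
93 8 112.4 114.5 3.4 10.5
101 28 112.1 115.6 -3.1 17.1
109 77 112.8 119.3 -10.6 17.5
117 98 115.4 124.8 -11.4 18.6
125 106 123.5 131.6 -11.3 18.1
133 112 132.0 139.5 -12.2 18.3
141 59 137.1 143.6 -9.1 18.6
```

View pics/sidez.png

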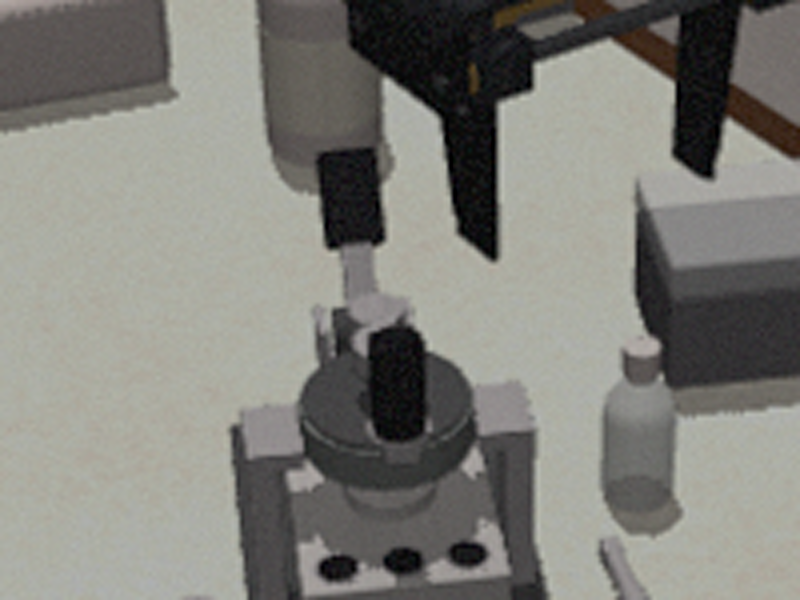

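{"op": "move_arm", "data": {"rows": [{"ry": 0.11, "grip": 0}, {"ry": 0.11, "grip": 0}, {"ry": 0.11, "grip": 0}, {"ry": 0.11, "grip": 0}, {"tx": -1.31, "tz": 2.44, "grip": 0}, {"tx": -1.31, "tz": 2.44, "grip": 0}, {"tx": -1.31, "tz": 2.44, "grip": 0}, {"tx": -1.31, "tz": 2.44, "grip": 0}, {"tx": -1.31, "tz": 2.44, "grip": 0}, {"tx": -1.31, "tz": 2.44, "grip": 0}]}}

```text
validation failed for argument at $.ro...
```

{"op": "move_arm", "data": {"rows": [{"ty": 1.5, "grip": 0}, {"ty": 1.5, "grip": 0}, {"ty": 1.5, "grip": 0}, {"grip": 0}, {"grip": 0}]}}

```text
validation failed for argument at $.ro...
```

Run:
```python
from cell import env
from h import *
for n in ['side','scene']:
    im,d=env.read_camera(n)
    x,y=(200,100) if n=='side' else (260,120)
    cv2.imwrite(f'pics/{n}1.png',cv2.resize(im[y:y+180,x:x+240],(800,600),interpolation=cv2.INTER_CUBIC))
s=env.state();print(s['eef_pos'],s['tcp_rot'],s['opening'])
```

```text
[6.24933642e+02 5.05990457e-02 2.33378268e+02] [-1.57077010e+00  4.30470401e-04  6.01191683e-05] 1.002173644025779
```

View pics/side1.png

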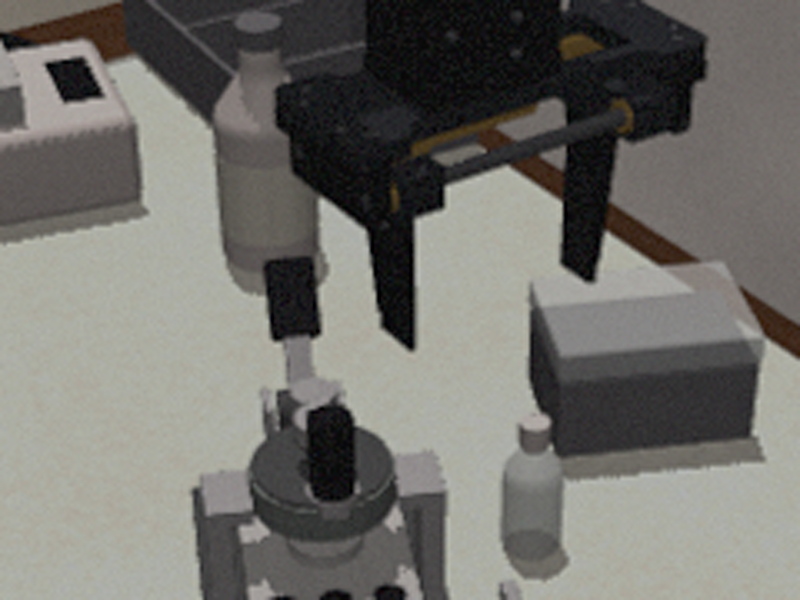

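View pics/scene1.png

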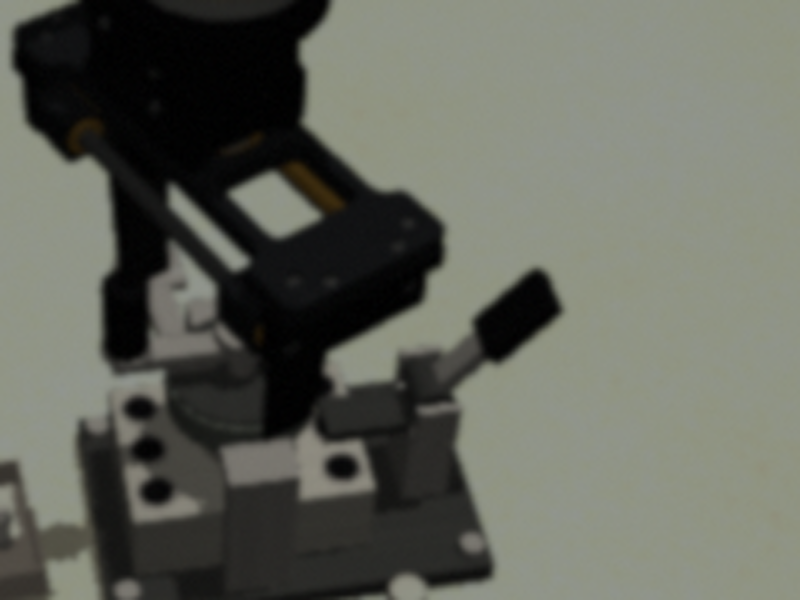

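The pictures show the arm hasn't moved: the calls were refused, probably because each row needs every key. I'm resending with complete rows.

{"op": "move_arm", "data": {"rows": [{"tx": 0, "ty": 0, "tz": 0, "rx": 0, "ry": 0.11, "rz": 0, "grip": 0}, {"tx": 0, "ty": 0, "tz": 0, "rx": 0, "ry": 0.11, "rz": 0, "grip": 0}, {"tx": 0, "ty": 0, "tz": 0, "rx": 0, "ry": 0.11, "rz": 0, "grip": 0}, {"tx": 0, "ty": 0, "tz": 0, "rx": 0, "ry": 0.11, "rz": 0, "grip": 0}, {"tx": -1.31, "ty": 0, "tz": 2.44, "rx": 0, "ry": 0, "rz": 0, "grip": 0}, {"tx": -1.31, "ty": 0, "tz": 2.44, "rx": 0, "ry": 0, "rz": 0, "grip": 0}, {"tx": -1.31, "ty": 0, "tz": 2.44, "rx": 0, "ry": 0, "rz": 0, "grip": 0}, {"tx": -1.31, "ty": 0, "tz": 2.44, "rx": 0, "ry": 0, "rz": 0, "grip": 0}, {"tx": -1.31, "ty": 0, "tz": 2.44, "rx": 0, "ry": 0, "rz": 0, "grip": 0}, {"tx": -1.31, "ty": 0, "tz": 2.44, "rx": 0, "ry": 0, "rz": 0, "grip": 0}]}}

```text
t: 1.08
eef_pos: [616.0, 167.3, 233.6]
tcp_rot: [-1.571, 0.0, -0.44]
ft_force: [1.2, 0.6, -0.0]
opening: 0.351
```

{"op": "move_arm", "data": {"rows": [{"tx": 0, "ty": 1.5, "tz": 0, "rx": 0, "ry": 0, "rz": 0, "grip": 0}, {"tx": 0, "ty": 1.5, "tz": 0, "rx": 0, "ry": 0, "rz": 0, "grip": 0}, {"tx": 0, "ty": 1.5, "tz": 0, "rx": 0, "ry": 0, "rz": 0, "grip": 0}, {"tx": 0, "ty": 0, "tz": 0, "rx": 0, "ry": 0, "rz": 0, "grip": 0}, {"tx": 0, "ty": 0, "tz": 0, "rx": 0, "ry": 0, "rz": 0, "grip": 0}]}}

```text
t: 1.5
eef_pos: [616.1, 165.9, 188.3]
tcp_rot: [-1.572, 0.001, -0.44]
ft_force: [0.4, 0.8, 0.5]
opening: 0.024
```

Run:
```python
from cell import env
from h import *
for n in ['side','scene']:
    im,d=env.read_camera(n)
    x,y=(200,100) if n=='side' else (260,120)
    cv2.imwrite(f'pics/{n}2.png',cv2.resize(im[y:y+180,x:x+240],(800,600),interpolation=cv2.INTER_CUBIC))
s=env.state();print(s['eef_pos'],s['tcp_rot'],s['opening'])
```

```text
[616.66320654 165.91819238 189.53094148] [-1.57018180e+00 -9.02477111e-04 -4.40197049e-01] 0.007376179249688664
```

View pics/side2.png

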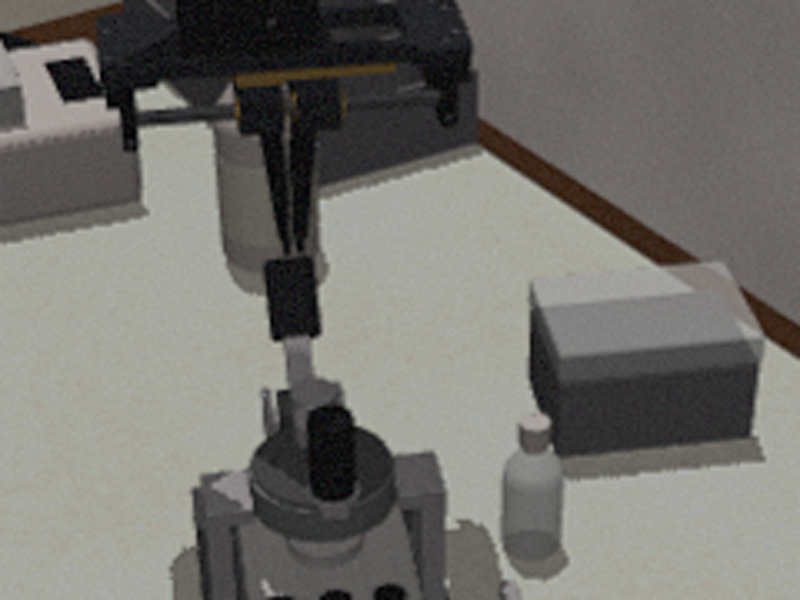

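View pics/scene2.png

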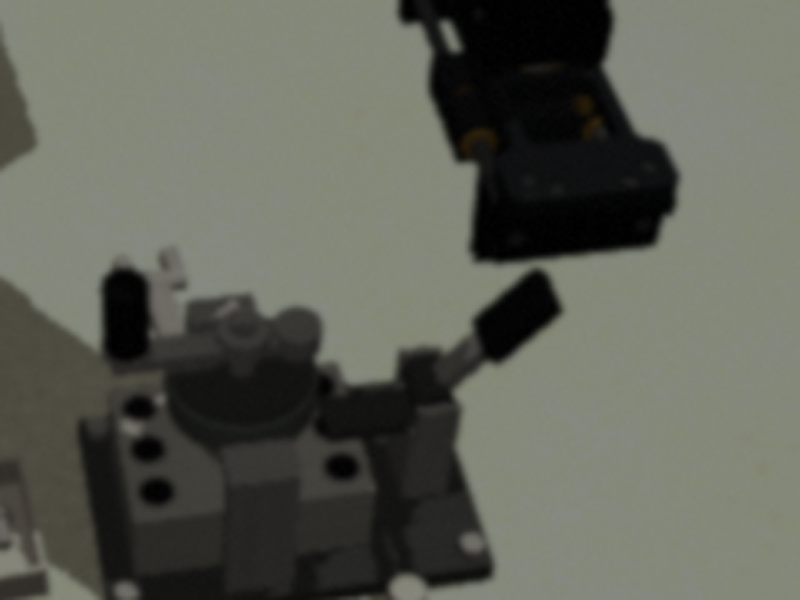

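{"op": "move_arm", "data": {"rows": [{"tx": 0, "ty": 0.8, "tz": 0, "rx": 0, "ry": 0, "rz": 0, "grip": 0}, {"tx": 0, "ty": 0.8, "tz": 0, "rx": 0, "ry": 0, "rz": 0, "grip": 0}, {"tx": 0, "ty": 0.8, "tz": 0, "rx": 0, "ry": 0, "rz": 0, "grip": 0}, {"tx": 0, "ty": 0.6, "tz": 0, "rx": 0, "ry": 0, "rz": 0, "grip": 0}, {"tx": 0, "ty": 0.4, "tz": 0.2, "rx": 0, "ry": 0, "rz": 0, "grip": 0}, {"tx": 0, "ty": 0.4, "tz": 0.24, "rx": 0, "ry": 0, "rz": 0, "grip": 0}, {"tx": 0, "ty": 0.4, "tz": 0.24, "rx": 0, "ry": 0, "rz": 0, "grip": 0}, {"tx": 0, "ty": 0.4, "tz": 0.24, "rx": 0, "ry": 0, "rz": 0, "grip": 0}]}}

```text
t: 2.27
eef_pos: [620.7, 174.6, 142.9]
tcp_rot: [-1.57, -0.001, -0.44]
ft_force: [-1.0, -0.5, 5.8]
opening: 0.004
```

{"op": "move_arm", "data": {"rows": [{"tx": 0, "ty": 0.4, "tz": 0.27, "rx": 0, "ry": 0, "rz": 0, "grip": 0}, {"tx": 0, "ty": 0.4, "tz": 0.27, "rx": 0, "ry": 0, "rz": 0, "grip": 0}, {"tx": 0, "ty": 0.4, "tz": 0.27, "rx": 0, "ry": 0, "rz": 0, "grip": 0}, {"tx": 0, "ty": 0.4, "tz": 0.27, "rx": 0, "ry": 0, "rz": 0, "grip": 0}, {"tx": 0, "ty": 0.4, "tz": 0.25, "rx": 0, "ry": 0, "rz": 0, "grip": 0}, {"tx": 0, "ty": 0.4, "tz": 0.2, "rx": 0, "ry": 0, "rz": 0, "grip": 0}, {"tx": 0, "ty": 0.4, "tz": 0.2, "rx": 0, "ry": 0, "rz": 0, "grip": 0}, {"tx": 0, "ty": 0.4, "tz": 0.2, "rx": 0, "ry": 0, "rz": 0, "grip": 0}]}}

```text
t: 2.93
eef_pos: [628.3, 191.6, 110.1]
tcp_rot: [-1.571, 0.0, -0.44]
ft_force: [-1.1, -2.6, 3.5]
opening: 0.007
```

{"op": "move_arm", "data": {"rows": [{"tx": 0, "ty": 0.25, "tz": 0.1, "rx": 0, "ry": 0, "rz": 0, "grip": 0}, {"tx": 0, "ty": 0.2, "tz": 0.1, "rx": 0, "ry": 0, "rz": 0, "grip": 0}, {"tx": 0, "ty": 0.15, "tz": 0, "rx": 0, "ry": 0, "rz": 0, "grip": 0}, {"tx": 0, "ty": 0, "tz": 0, "rx": 0, "ry": 0, "rz": 0, "grip": 0}, {"tx": 0, "ty": 0, "tz": 0, "rx": 0, "ry": 0, "rz": 0, "grip": 0}]}}

```text
t: 3.35
eef_pos: [629.2, 193.7, 104.4]
tcp_rot: [-1.571, 0.0, -0.44]
ft_force: [0.6, 0.5, -0.5]
opening: 0.008
```

{"op": "move_arm", "data": {"rows": [{"tx": 0, "ty": 0.1, "tz": 0, "rx": 0, "ry": 0, "rz": 0, "grip": 0}, {"tx": 0, "ty": 0.1, "tz": 0, "rx": 0, "ry": 0, "rz": 0, "grip": 0}, {"tx": 0, "ty": 0, "tz": 0, "rx": 0, "ry": 0, "rz": 0, "grip": 0}, {"tx": 0, "ty": 0, "tz": 0, "rx": 0, "ry": 0, "rz": 0, "grip": 0}]}}

```text
t: 3.68
eef_pos: [629.3, 193.7, 104.2]
tcp_rot: [-1.57, -0.001, -0.44]
ft_force: [-6.2, -1.2, 14.2]
opening: -0.001
```

{"op": "move_arm", "data": {"rows": [{"tx": 0, "ty": 0.1, "tz": 0, "rx": 0, "ry": 0, "rz": 0, "grip": 0}, {"tx": 0, "ty": 0, "tz": 0, "rx": 0, "ry": 0, "rz": 0, "grip": 0}, {"tx": 0, "ty": 0, "tz": 0, "rx": 0, "ry": 0, "rz": 0, "grip": 0}]}}

```text
t: 3.93
eef_pos: [629.4, 193.8, 104.1]
tcp_rot: [-1.57, -0.001, -0.44]
ft_force: [-7.5, -1.7, 21.7]
opening: 0.006
```

{"op": "move_arm", "data": {"rows": [{"tx": 0, "ty": -0.5, "tz": 0, "rx": 0, "ry": 0, "rz": 0, "grip": 0}, {"tx": 0, "ty": -2, "tz": 0, "rx": 0, "ry": 0, "rz": 0, "grip": 0}, {"tx": 0, "ty": -3, "tz": 0, "rx": 0, "ry": 0, "rz": 0, "grip": 10}, {"tx": 0, "ty": -3, "tz": 0, "rx": 0, "ry": 0, "rz": 0, "grip": 30}, {"tx": 0, "ty": -3, "tz": 0, "rx": 0, "ry": 0, "rz": 0, "grip": 50}, {"tx": 0, "ty": -2, "tz": 0, "rx": 0, "ry": 0, "rz": 0, "grip": 50}, {"tx": 0, "ty": 0, "tz": 0, "rx": 0, "ry": 0, "rz": 0, "grip": 50}, {"tx": 0, "ty": 0, "tz": 0, "rx": 0, "ry": 0, "rz": 0, "grip": 50}]}}

```text
t: 4.6
eef_pos: [629.4, 193.7, 237.5]
tcp_rot: [-1.569, -0.002, -0.44]
ft_force: [-0.0, 0.4, -0.6]
opening: 0.368
```

Run:
```python
from cell import env
from h import *
for n in ['side','scene']:
    im,d=env.read_camera(n)
    x,y=(200,100) if n=='side' else (260,120)
    cv2.imwrite(f'pics/{n}3.png',cv2.resize(im[y:y+180,x:x+240],(800,600),interpolation=cv2.INTER_CUBIC))
    P=cloud(env.calibration(n),d);z=P[...,2]
    Q=P-[565.7,59.2,0];al=Q[...,0]*.426+Q[...,1]*.905;ac=Q[...,0]*.905-Q[...,1]*.426
    for lo in range(118,190,8):
        k=(al>=lo)&(al<lo+8)&(abs(ac)<8)&(z>30)&(z<125)
        if k.sum()>3: print(n,lo,k.sum(),np.median(z[k]).round(1))
s=env.state();print(s['eef_pos'],s['tcp_rot'],s['opening'])
```

```text
side 118 15 84.1
side 126 25 84.0
side 134 23 84.9
side 142 23 85.7
side 150 16 85.1
side 158 20 85.4
side 166 17 85.3
side 174 7 83.4
scene 118 44 82.9
scene 126 42 82.5
scene 134 34 84.2
scene 142 39 84.5
scene 150 31 84.9
scene 158 31 84.2
scene 166 38 84.7
scene 174 8 83.5
[628.78529847 193.51513989 235.46619742] [-1.57168538e+00  1.34493724e-03 -4.40018579e-01] 0.451408116580323
```

View pics/scene3.png

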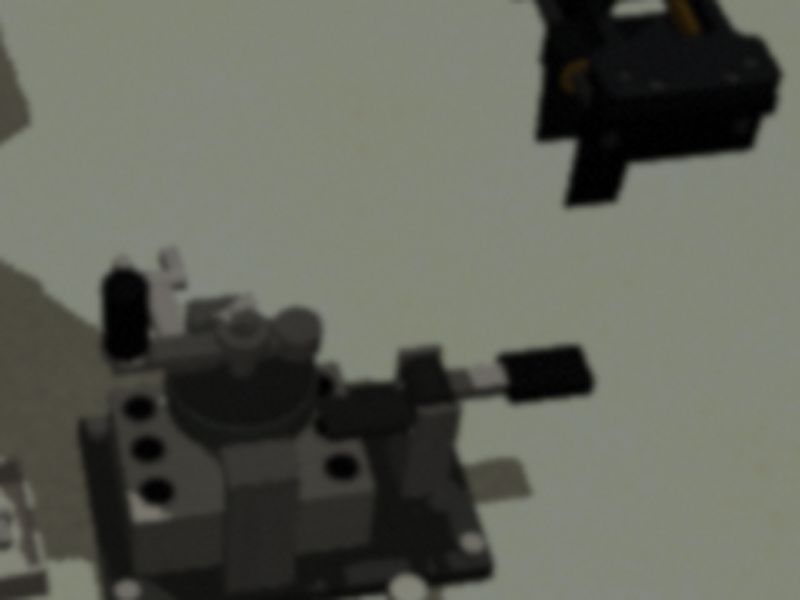

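{"op": "move_arm", "data": {"rows": [{"tx": 0, "ty": 0, "tz": -2.9, "rx": 0, "ry": 0, "rz": 0, "grip": 50}, {"tx": 0, "ty": 0, "tz": -2.9, "rx": 0, "ry": 0, "rz": 0, "grip": 50}, {"tx": 0, "ty": 0, "tz": -2.9, "rx": 0, "ry": 0, "rz": 0, "grip": 50}, {"tx": 0, "ty": 0, "tz": -2.9, "rx": 0, "ry": 0, "rz": 0, "grip": 50}, {"tx": 0, "ty": 0, "tz": -2.9, "rx": 0, "ry": 0, "rz": 0, "grip": 50}, {"tx": 0, "ty": 0, "tz": -2.9, "rx": 0, "ry": 0, "rz": 0, "grip": 50}, {"tx": 0, "ty": 0, "tz": -2.9, "rx": 0, "ry": 0, "rz": 0, "grip": 50}, {"tx": 0, "ty": 0, "tz": 0, "rx": 0, "ry": 0, "rz": 0, "grip": 50}, {"tx": 0, "ty": 0, "tz": 0, "rx": 0, "ry": 0, "rz": 0, "grip": 50}]}}

```text
t: 5.45
eef_pos: [542.2, 9.0, 235.7]
tcp_rot: [-1.571, 0.002, -0.442]
ft_force: [0.6, -0.3, -0.7]
opening: 0.503
```

Run:
```python
from cell import env
from h import *
s=env.state();print(s['eef_pos'],s['tcp_rot'],s['opening'])
c=env.calibration('wrist');im,d=env.read_camera('wrist');cv2.imwrite('pics/w4.png',im);np.save('pics/w4.npy',d)
P=cloud(c,d);z=P[...,2]
m=((z>106)&(z<115)&(np.hypot(P[...,0]-565.7,P[...,1]-59.2)<45)).astype(np.uint8)
q=cv2.convexHull(cv2.findNonZero(m))[:,0].astype(float);print('collar',circ(plane(c,q[:,0],q[:,1],110.)))
k=(z>170)&(z<190)&(np.hypot(P[...,0]-543,P[...,1]-10)<20);print('knobtop',k.sum(),P[k].mean(0))
if k.sum()>50:
    q=cv2.convexHull(cv2.findNonZero(k.astype(np.uint8)))[:,0].astype(float);print('knob',circ(plane(c,q[:,0],q[:,1],179.)))
for n in ['side']:
    im,d=env.read_camera(n)
    x,y=(200,100)
    cv2.imwrite(f'pics/{n}4.png',cv2.resize(im[y:y+180,x:x+240],(800,600),interpolation=cv2.INTER_CUBIC))
```

```text
[542.24111099   8.96983335 235.73411738] [-1.57121866  0.00160929 -0.44235495] 0.5031851742643314
collar [565.31037025  58.97726036  36.53632027]
knobtop 845 [542.78357025  10.57544091 178.52306709]
knob [542.76297786  10.69433854  11.24202137]
```

View pics/w4.png

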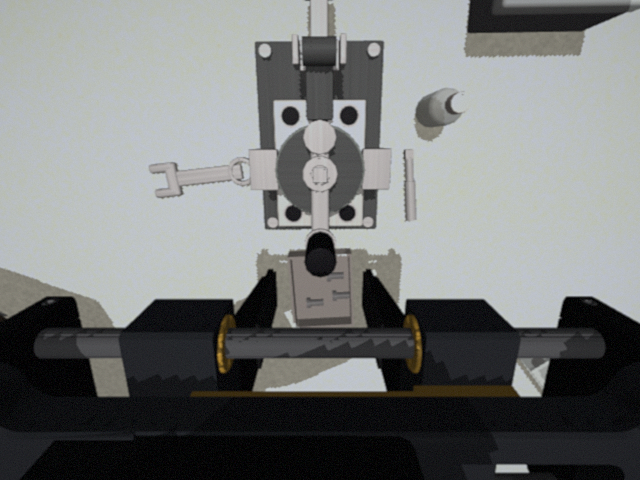

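View pics/side4.png

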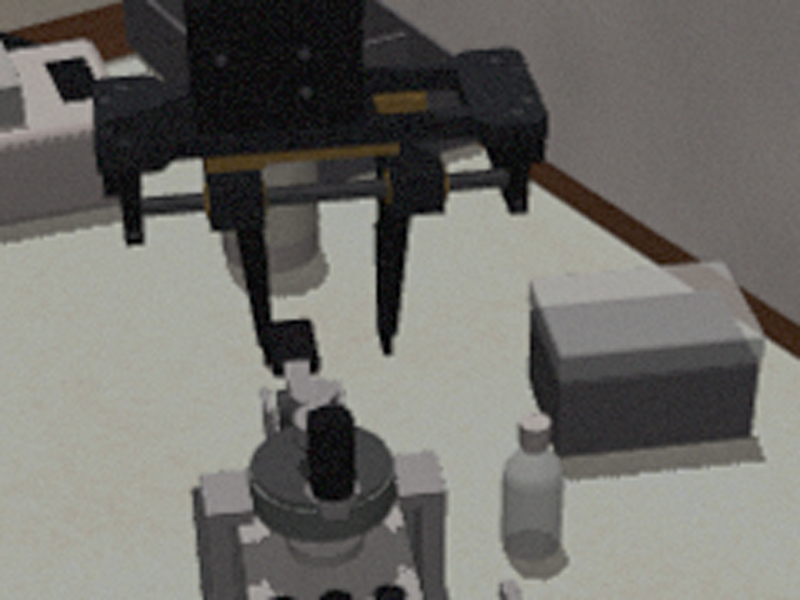

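{"op": "move_arm", "data": {"rows": [{"tx": 0, "ty": 1.5, "tz": 0.08, "rx": 0, "ry": 0, "rz": 0, "grip": 50}, {"tx": 0, "ty": 1.5, "tz": 0, "rx": 0, "ry": 0, "rz": 0, "grip": 50}, {"tx": 0, "ty": 1.3, "tz": 0, "rx": 0, "ry": 0, "rz": 0, "grip": 50}, {"tx": 0, "ty": 1.1, "tz": 0, "rx": 0, "ry": 0, "rz": 0, "grip": 50}, {"tx": 0, "ty": 1.1, "tz": 0, "rx": 0, "ry": 0, "rz": 0, "grip": 50}, {"tx": 0, "ty": 1.0, "tz": 0, "rx": 0, "ry": 0, "rz": 0, "grip": 50}, {"tx": 0, "ty": 0, "tz": 0, "rx": 0, "ry": 0, "rz": 0, "grip": 50}, {"tx": 0, "ty": 0, "tz": 0, "rx": 0, "ry": 0, "rz": 0, "grip": 50}]}}

```text
t: 6.22
eef_pos: [543.2, 11.2, 161.1]
tcp_rot: [-1.571, 0.001, -0.439]
ft_force: [0.2, -0.3, -0.6]
opening: 0.502
```

{"op": "move_arm", "data": {"rows": [{"tx": 0, "ty": 0, "tz": 0, "rx": 0, "ry": 0, "rz": 0, "grip": 35}, {"tx": 0, "ty": 0, "tz": 0, "rx": 0, "ry": 0, "rz": 0, "grip": 28}, {"tx": 0, "ty": 0, "tz": 0, "rx": 0, "ry": 0, "rz": 0, "grip": 10}, {"tx": 0, "ty": 0, "tz": 0, "rx": 0, "ry": 0, "rz": 0, "grip": 0}, {"tx": 0, "ty": 0, "tz": 0, "rx": 0, "ry": 0, "rz": 0, "grip": 0}, {"tx": 0, "ty": 0, "tz": 0, "rx": 0, "ry": 0, "rz": 0, "grip": 0}, {"tx": 0, "ty": 0, "tz": 0, "rx": 0, "ry": 0, "rz": 0, "grip": 0}]}}

```text
t: 6.8
eef_pos: [543.3, 10.5, 162.0]
tcp_rot: [-1.571, -0.001, -0.44]
ft_force: [0.5, -0.9, 2.3]
opening: 0.227
```

{"op": "move_arm", "data": {"rows": [{"tx": -0.86, "ty": 0.0075, "tz": 0.068, "rx": 0, "ry": 0, "rz": 0, "grip": 0}, {"tx": -0.839, "ty": 0.0075, "tz": 0.201, "rx": 0, "ry": 0, "rz": 0, "grip": 0}, {"tx": -0.797, "ty": 0.0075, "tz": 0.33, "rx": 0, "ry": 0, "rz": 0, "grip": 0}, {"tx": -0.736, "ty": 0.0075, "tz": 0.451, "rx": 0, "ry": 0, "rz": 0, "grip": 0}, {"tx": -0.656, "ty": 0.0075, "tz": 0.56, "rx": 0, "ry": 0, "rz": 0, "grip": 0}]}}

```text
t: 7.22
eef_pos: [515.1, 41.2, 161.7]
tcp_rot: [-1.571, -0.003, -0.44]
ft_force: [3.7, -6.4, 0.6]
opening: 0.226
```

```bash
cat > st.py <<'E'
from cell import env
import numpy as np
def st():
    s=env.state();A=np.array([565.5,59.1]);q=s['eef_pos'][:2]-A
    ux=np.array([.905,-.426]);uy=np.array([.426,.905]);x,y=q@ux,q@uy
    th=np.arctan2(-x,-y)%(2*np.pi);f=s['ft_force'][:2]@ux,s['ft_force'][:2]@uy
    t=np.array([-np.cos(th),np.sin(th)]);r=np.array([-np.sin(th),-np.cos(th)])
    print('t %.2f th %.3f r %.1f z %.1f Ft %.1f Fr %.1f Fz %.1f M %s op %.3f'%(s['t'],th,np.hypot(x,y),s['eef_pos'][2],t@f,r@f,s['ft_force'][2],s['moment'].round(2),s['opening']))
st()
E
python3 st.py
```

```text
t 7.22 th 0.790 r 53.5 z 161.7 Ft -7.2 Fr -1.3 Fz 0.6 M [-1.26 -0.59  0.02] op 0.226
```

{"op": "move_arm", "data": {"rows": [{"tx": -0.56, "ty": 0.0075, "tz": 0.656, "rx": 0, "ry": 0, "rz": 0, "grip": 0}, {"tx": -0.451, "ty": 0.0075, "tz": 0.736, "rx": 0, "ry": 0, "rz": 0, "grip": 0}, {"tx": -0.33, "ty": 0.0075, "tz": 0.797, "rx": 0, "ry": 0, "rz": 0, "grip": 0}, {"tx": -0.201, "ty": 0.0075, "tz": 0.839, "rx": 0, "ry": 0, "rz": 0, "grip": 0}, {"tx": -0.068, "ty": 0.0075, "tz": 0.86, "rx": 0, "ry": 0, "rz": 0, "grip": 0}, {"tx": 0.068, "ty": 0.0075, "tz": 0.86, "rx": 0, "ry": 0, "rz": 0, "grip": 0}, {"tx": 0.201, "ty": 0.0075, "tz": 0.839, "rx": 0, "ry": 0, "rz": 0, "grip": 0}, {"tx": 0.33, "ty": 0.0075, "tz": 0.797, "rx": 0, "ry": 0, "rz": 0, "grip": 0}, {"tx": 0.451, "ty": 0.0075, "tz": 0.736, "rx": 0, "ry": 0, "rz": 0, "grip": 0}, {"tx": 0.56, "ty": 0.0075, "tz": 0.656, "rx": 0, "ry": 0, "rz": 0, "grip": 0}]}}

```text
t: 8.05
eef_pos: [546.9, 112.0, 160.7]
tcp_rot: [-1.573, 0.002, -0.44]
ft_force: [-5.9, -5.6, 7.5]
opening: 0.223
```

```bash
python3 st.py
```

```text
t 8.05 th 2.364 r 56.0 z 160.7 Ft -7.4 Fr -3.3 Fz 7.5 M [-1.01  1.07 -0.02] op 0.223
```

{"op": "move_arm", "data": {"rows": [{"tx": 0.656, "ty": 0.0075, "tz": 0.56, "rx": 0, "ry": 0, "rz": 0, "grip": 0}, {"tx": 0.736, "ty": 0.0075, "tz": 0.451, "rx": 0, "ry": 0, "rz": 0, "grip": 0}, {"tx": 0.797, "ty": 0.0075, "tz": 0.33, "rx": 0, "ry": 0, "rz": 0, "grip": 0}, {"tx": 0.839, "ty": 0.0075, "tz": 0.201, "rx": 0, "ry": 0, "rz": 0, "grip": 0}, {"tx": 0.86, "ty": 0.0075, "tz": 0.068, "rx": 0, "ry": 0, "rz": 0, "grip": 0}, {"tx": 0.385, "ty": 0, "tz": -0.013, "rx": 0, "ry": 0, "rz": 0, "grip": 0}, {"tx": 0, "ty": 0, "tz": 0, "rx": 0, "ry": 0, "rz": 0, "grip": 0}, {"tx": 0, "ty": 0, "tz": 0, "rx": 0, "ry": 0, "rz": 0, "grip": 0}]}}

```text
t: 8.72
eef_pos: [592.6, 108.9, 160.4]
tcp_rot: [-1.571, 0.002, -0.44]
ft_force: [-4.1, 3.2, 6.3]
opening: 0.222
```

```bash
python3 st.py
```

```text
t 8.72 th 3.200 r 56.7 z 160.4 Ft -5.2 Fr 0.9 Fz 6.3 M [0.6  0.79 0.05] op 0.222
```

{"op": "move_arm", "data": {"rows": [{"tx": -0.385, "ty": 0, "tz": 0.013, "rx": 0, "ry": 0, "rz": 0, "grip": 0}, {"tx": -0.86, "ty": -0.0075, "tz": -0.068, "rx": 0, "ry": 0, "rz": 0, "grip": 0}, {"tx": -0.839, "ty": -0.0075, "tz": -0.201, "rx": 0, "ry": 0, "rz": 0, "grip": 0}, {"tx": -0.797, "ty": -0.0075, "tz": -0.33, "rx": 0, "ry": 0, "rz": 0, "grip": 0}, {"tx": -0.736, "ty": -0.0075, "tz": -0.451, "rx": 0, "ry": 0, "rz": 0, "grip": 0}, {"tx": -0.656, "ty": -0.0075, "tz": -0.56, "rx": 0, "ry": 0, "rz": 0, "grip": 0}, {"tx": -0.56, "ty": -0.0075, "tz": -0.656, "rx": 0, "ry": 0, "rz": 0, "grip": 0}, {"tx": -0.451, "ty": -0.0075, "tz": -0.736, "rx": 0, "ry": 0, "rz": 0, "grip": 0}]}}

```text
t: 9.38
eef_pos: [533.3, 104.2, 161.0]
tcp_rot: [-1.569, -0.003, -0.44]
ft_force: [7.6, 2.4, -1.0]
opening: 0.228
```

{"op": "move_arm", "data": {"rows": [{"tx": -0.33, "ty": -0.0075, "tz": -0.797, "rx": 0, "ry": 0, "rz": 0, "grip": 0}, {"tx": -0.201, "ty": -0.0075, "tz": -0.839, "rx": 0, "ry": 0, "rz": 0, "grip": 0}, {"tx": -0.068, "ty": -0.0075, "tz": -0.86, "rx": 0, "ry": 0, "rz": 0, "grip": 0}, {"tx": 0.01, "ty": 0, "tz": -0.36, "rx": 0, "ry": 0, "rz": 0, "grip": 0}, {"tx": 0, "ty": 0, "tz": 0, "rx": 0, "ry": 0, "rz": 0, "grip": 0}, {"tx": 0, "ty": 0, "tz": 0, "rx": 0, "ry": 0, "rz": 0, "grip": 0}]}}

```text
t: 9.88
eef_pos: [515.6, 80.9, 161.2]
tcp_rot: [-1.569, -0.002, -0.441]
ft_force: [3.2, 4.1, 1.3]
opening: 0.224
```

```bash
sed -i 's/565.5,59.1/566.0,60.2/' st.py; python3 st.py
```

```text
t 9.88 th 1.521 r 54.5 z 161.2 Ft 5.0 Fr -1.4 Fz 1.3 M [ 0.8  -0.59  0.02] op 0.224
```

{"op": "move_arm", "data": {"rows": [{"tx": -0.01, "ty": 0, "tz": 0.36, "rx": 0, "ry": 0, "rz": 0, "grip": 0}, {"tx": 0.068, "ty": 0.0075, "tz": 0.86, "rx": 0, "ry": 0, "rz": 0, "grip": 0}, {"tx": 0.201, "ty": 0.0075, "tz": 0.839, "rx": 0, "ry": 0, "rz": 0, "grip": 0}, {"tx": 0.33, "ty": 0.0075, "tz": 0.797, "rx": 0, "ry": 0, "rz": 0, "grip": 0}, {"tx": 0.451, "ty": 0.0075, "tz": 0.736, "rx": 0, "ry": 0, "rz": 0, "grip": 0}, {"tx": 0.56, "ty": 0.0075, "tz": 0.656, "rx": 0, "ry": 0, "rz": 0, "grip": 0}, {"tx": 0.656, "ty": 0.0075, "tz": 0.56, "rx": 0, "ry": 0, "rz": 0, "grip": 0}, {"tx": 0.736, "ty": 0.0075, "tz": 0.451, "rx": 0, "ry": 0, "rz": 0, "grip": 0}, {"tx": 0.797, "ty": 0.0075, "tz": 0.33, "rx": 0, "ry": 0, "rz": 0, "grip": 0}, {"tx": 0.839, "ty": 0.0075, "tz": 0.201, "rx": 0, "ry": 0, "rz": 0, "grip": 0}]}}

```text
t: 10.72
eef_pos: [580.8, 113.8, 160.4]
tcp_rot: [-1.573, 0.003, -0.439]
ft_force: [-6.4, 0.2, 9.9]
opening: 0.226
```

{"op": "move_arm", "data": {"rows": [{"tx": 0.86, "ty": 0.0075, "tz": 0.068, "rx": 0, "ry": 0, "rz": 0, "grip": 0}, {"tx": 0.86, "ty": 0.0075, "tz": -0.068, "rx": 0, "ry": 0, "rz": 0, "grip": 0}, {"tx": 0.839, "ty": 0.0075, "tz": -0.201, "rx": 0, "ry": 0, "rz": 0, "grip": 0}, {"tx": 0.797, "ty": 0.0075, "tz": -0.33, "rx": 0, "ry": 0, "rz": 0, "grip": 0}, {"tx": 0.736, "ty": 0.0075, "tz": -0.451, "rx": 0, "ry": 0, "rz": 0, "grip": 0}, {"tx": 0.656, "ty": 0.0075, "tz": -0.56, "rx": 0, "ry": 0, "rz": 0, "grip": 0}]}}

```text
t: 11.22
eef_pos: [618.0, 80.4, 160.1]
tcp_rot: [-1.57, 0.001, -0.44]
ft_force: [-2.1, 7.1, 6.1]
opening: 0.227
```

```bash
python3 st.py
```

```text
t 11.22 th 3.901 r 55.8 z 160.1 Ft -7.4 Fr 0.6 Fz 6.1 M [1.26 0.58 0.03] op 0.227
```

{"op": "move_arm", "data": {"rows": [{"tx": 0.56, "ty": 0, "tz": -0.656, "rx": 0, "ry": 0, "rz": 0, "grip": 0}, {"tx": 0.451, "ty": 0, "tz": -0.736, "rx": 0, "ry": 0, "rz": 0, "grip": 0}, {"tx": 0.33, "ty": 0, "tz": -0.797, "rx": 0, "ry": 0, "rz": 0, "grip": 0}, {"tx": 0.201, "ty": 0, "tz": -0.839, "rx": 0, "ry": 0, "rz": 0, "grip": 0}, {"tx": 0.068, "ty": 0, "tz": -0.86, "rx": 0, "ry": 0, "rz": 0, "grip": 0}, {"tx": -0.012, "ty": 0, "tz": -0.37, "rx": 0, "ry": 0, "rz": 0, "grip": 0}, {"tx": 0, "ty": 0, "tz": 0, "rx": 0, "ry": 0, "rz": 0, "grip": 0}, {"tx": 0, "ty": 0, "tz": 0, "rx": 0, "ry": 0, "rz": 0, "grip": 0}]}}

```text
t: 11.88
eef_pos: [615.2, 34.5, 159.9]
tcp_rot: [-1.569, -0.001, -0.44]
ft_force: [4.4, 3.3, 0.0]
opening: 0.226
```

```bash
python3 st.py
```

```text
t 11.88 th 4.753 r 55.5 z 159.9 Ft -4.9 Fr 2.4 Fz 0.0 M [ 0.66 -0.84  0.02] op 0.226
```

{"op": "move_arm", "data": {"rows": [{"tx": 0.012, "ty": 0, "tz": 0.37, "rx": 0, "ry": 0, "rz": 0, "grip": 0}, {"tx": -0.068, "ty": 0, "tz": 0.86, "rx": 0, "ry": 0, "rz": 0, "grip": 0}, {"tx": -0.201, "ty": 0, "tz": 0.839, "rx": 0, "ry": 0, "rz": 0, "grip": 0}, {"tx": -0.33, "ty": 0, "tz": 0.797, "rx": 0, "ry": 0, "rz": 0, "grip": 0}, {"tx": -0.451, "ty": 0, "tz": 0.736, "rx": 0, "ry": 0, "rz": 0, "grip": 0}, {"tx": -0.56, "ty": -0.0075, "tz": 0.656, "rx": 0, "ry": 0, "rz": 0, "grip": 0}, {"tx": -0.656, "ty": -0.0075, "tz": 0.56, "rx": 0, "ry": 0, "rz": 0, "grip": 0}, {"tx": -0.736, "ty": -0.0075, "tz": 0.451, "rx": 0, "ry": 0, "rz": 0, "grip": 0}]}}

```text
t: 12.55
eef_pos: [610.4, 94.2, 160.2]
tcp_rot: [-1.572, -0.002, -0.44]
ft_force: [2.8, -7.6, 2.8]
opening: 0.229
```

{"op": "move_arm", "data": {"rows": [{"tx": -0.797, "ty": -0.0075, "tz": 0.33, "rx": 0, "ry": 0, "rz": 0, "grip": 0}, {"tx": -0.839, "ty": -0.0075, "tz": 0.201, "rx": 0, "ry": 0, "rz": 0, "grip": 0}, {"tx": -0.86, "ty": -0.0075, "tz": 0.068, "rx": 0, "ry": 0, "rz": 0, "grip": 0}, {"tx": -0.36, "ty": 0, "tz": -0.011, "rx": 0, "ry": 0, "rz": 0, "grip": 0}, {"tx": 0, "ty": 0, "tz": 0, "rx": 0, "ry": 0, "rz": 0, "grip": 0}, {"tx": 0, "ty": 0, "tz": 0, "rx": 0, "ry": 0, "rz": 0, "grip": 0}]}}

```text
t: 13.05
eef_pos: [587.0, 111.7, 160.5]
tcp_rot: [-1.571, -0.002, -0.439]
ft_force: [4.2, -4.9, 2.2]
opening: 0.227
```

```bash
python3 st.py
```

```text
t 13.05 th 3.089 r 55.7 z 160.5 Ft 5.8 Fr -2.9 Fz 2.2 M [-0.85 -0.67 -0.01] op 0.227
```

{"op": "move_arm", "data": {"rows": [{"tx": 0.36, "ty": 0, "tz": 0.011, "rx": 0, "ry": 0, "rz": 0, "grip": 0}, {"tx": 0.86, "ty": 0.0075, "tz": -0.068, "rx": 0, "ry": 0, "rz": 0, "grip": 0}, {"tx": 0.839, "ty": 0.0075, "tz": -0.201, "rx": 0, "ry": 0, "rz": 0, "grip": 0}, {"tx": 0.797, "ty": 0.0075, "tz": -0.33, "rx": 0, "ry": 0, "rz": 0, "grip": 0}, {"tx": 0.736, "ty": 0.0075, "tz": -0.451, "rx": 0, "ry": 0, "rz": 0, "grip": 0}, {"tx": 0.656, "ty": 0.0075, "tz": -0.56, "rx": 0, "ry": 0, "rz": 0, "grip": 0}, {"tx": 0.56, "ty": 0, "tz": -0.656, "rx": 0, "ry": 0, "rz": 0, "grip": 0}, {"tx": 0.451, "ty": 0, "tz": -0.736, "rx": 0, "ry": 0, "rz": 0, "grip": 0}, {"tx": 0.33, "ty": 0, "tz": -0.797, "rx": 0, "ry": 0, "rz": 0, "grip": 0}, {"tx": 0.201, "ty": 0, "tz": -0.839, "rx": 0, "ry": 0, "rz": 0, "grip": 0}]}}

```text
t: 13.88
eef_pos: [619.9, 46.0, 159.9]
tcp_rot: [-1.569, 0.0, -0.44]
ft_force: [1.1, 7.6, 2.0]
opening: 0.225
```

{"op": "move_arm", "data": {"rows": [{"tx": 0.068, "ty": 0.0075, "tz": -0.86, "rx": 0, "ry": 0, "rz": 0, "grip": 0}, {"tx": -0.068, "ty": 0.0075, "tz": -0.86, "rx": 0, "ry": 0, "rz": 0, "grip": 0}, {"tx": -0.201, "ty": 0.0075, "tz": -0.839, "rx": 0, "ry": 0, "rz": 0, "grip": 0}, {"tx": -0.15, "ty": 0.004, "tz": -0.404, "rx": 0, "ry": 0, "rz": 0, "grip": 0}, {"tx": -0.18, "ty": 0.004, "tz": -0.393, "rx": 0, "ry": 0, "rz": 0, "grip": 0}]}}

```text
t: 14.3
eef_pos: [601.2, 17.5, 159.6]
tcp_rot: [-1.569, -0.001, -0.44]
ft_force: [6.3, 3.7, 0.7]
opening: 0.224
```

```bash
python3 st.py
```

```text
t 14.30 th 5.154 r 55.4 z 159.6 Ft -7.2 Fr 1.2 Fz 0.7 M [ 0.73 -1.09 -0.02] op 0.224
```

{"op": "move_arm", "data": {"rows": [{"tx": -0.094, "ty": 0.002, "tz": -0.167, "rx": 0, "ry": 0, "rz": 0, "grip": 0}, {"tx": -0.096, "ty": 0.002, "tz": -0.166, "rx": 0, "ry": 0, "rz": 0, "grip": 0}, {"tx": -0.098, "ty": 0.002, "tz": -0.165, "rx": 0, "ry": 0, "rz": 0, "grip": 0}, {"tx": 0, "ty": 0, "tz": 0, "rx": 0, "ry": 0, "rz": 0, "grip": 0}]}}

```text
t: 14.63
eef_pos: [596.6, 14.2, 159.6]
tcp_rot: [-1.569, -0.002, -0.44]
ft_force: [5.8, 3.3, -0.1]
opening: 0.228
```

```bash
python3 st.py
python3 - <<'E'
import numpy as np
for a in range(303,352,3):
    m=np.radians(a+1.5);print(a,'%.3f %.3f'%(-.288*np.cos(m)/2,.288*np.sin(m)/2))
E
```

```text
t 14.63 th 5.256 r 55.3 z 159.6 Ft -6.6 Fr 0.4 Fz -0.1 M [ 0.47 -1.06  0.06] op 0.228
303 -0.082 -0.119
306 -0.088 -0.114
309 -0.094 -0.109
312 -0.099 -0.104
315 -0.104 -0.099
318 -0.109 -0.094
321 -0.114 -0.088
324 -0.119 -0.082
327 -0.123 -0.075
330 -0.127 -0.069
333 -0.130 -0.062
336 -0.133 -0.055
339 -0.136 -0.048
342 -0.138 -0.041
345 -0.140 -0.034
348 -0.142 -0.026
351 -0.143 -0.019
```

{"op": "move_arm", "data": {"rows": [{"tx": -0.082, "ty": 0.002, "tz": -0.119, "rx": 0, "ry": 0, "rz": 0, "grip": 0}, {"tx": -0.082, "ty": 0.002, "tz": -0.119, "rx": 0, "ry": 0, "rz": 0, "grip": 0}, {"tx": 0, "ty": 0, "tz": 0, "rx": 0, "ry": 0, "rz": 0, "grip": 0}]}}

```text
t: 14.88
eef_pos: [594.2, 12.7, 159.6]
tcp_rot: [-1.569, -0.002, -0.44]
ft_force: [6.3, 2.6, -0.1]
opening: 0.225
```

{"op": "move_arm", "data": {"rows": [{"tx": -0.088, "ty": 0.002, "tz": -0.114, "rx": 0, "ry": 0, "rz": 0, "grip": 0}, {"tx": -0.088, "ty": 0.002, "tz": -0.114, "rx": 0, "ry": 0, "rz": 0, "grip": 0}, {"tx": 0, "ty": 0, "tz": 0, "rx": 0, "ry": 0, "rz": 0, "grip": 0}]}}

```text
t: 15.13
eef_pos: [591.7, 11.4, 159.6]
tcp_rot: [-1.569, -0.002, -0.44]
ft_force: [6.1, 2.9, 0.1]
opening: 0.225
```

{"op": "move_arm", "data": {"rows": [{"tx": -0.094, "ty": 0.002, "tz": -0.109, "rx": 0, "ry": 0, "rz": 0, "grip": 0}, {"tx": -0.094, "ty": 0.002, "tz": -0.109, "rx": 0, "ry": 0, "rz": 0, "grip": 0}, {"tx": 0, "ty": 0, "tz": 0, "rx": 0, "ry": 0, "rz": 0, "grip": 0}]}}

```text
t: 15.38
eef_pos: [589.1, 10.1, 159.5]
tcp_rot: [-1.569, -0.002, -0.44]
ft_force: [6.6, 1.9, -0.5]
opening: 0.225
```

{"op": "move_arm", "data": {"rows": [{"tx": -0.099, "ty": 0.002, "tz": -0.104, "rx": 0, "ry": 0, "rz": 0, "grip": 0}, {"tx": -0.099, "ty": 0.002, "tz": -0.104, "rx": 0, "ry": 0, "rz": 0, "grip": 0}, {"tx": 0, "ty": 0, "tz": 0, "rx": 0, "ry": 0, "rz": 0, "grip": 0}]}}

```text
t: 15.63
eef_pos: [586.5, 9.0, 159.5]
tcp_rot: [-1.569, -0.002, -0.44]
ft_force: [7.2, 1.9, 0.2]
opening: 0.225
```

{"op": "move_arm", "data": {"rows": [{"tx": -0.104, "ty": 0.002, "tz": -0.099, "rx": 0, "ry": 0, "rz": 0, "grip": 0}, {"tx": -0.104, "ty": 0.002, "tz": -0.099, "rx": 0, "ry": 0, "rz": 0, "grip": 0}, {"tx": 0, "ty": 0, "tz": 0, "rx": 0, "ry": 0, "rz": 0, "grip": 0}]}}

```text
t: 15.88
eef_pos: [583.8, 8.1, 159.4]
tcp_rot: [-1.569, -0.002, -0.44]
ft_force: [6.1, 1.3, 0.5]
opening: 0.225
```

{"op": "move_arm", "data": {"rows": [{"tx": -0.109, "ty": 0.002, "tz": -0.094, "rx": 0, "ry": 0, "rz": 0, "grip": 0}, {"tx": -0.109, "ty": 0.002, "tz": -0.094, "rx": 0, "ry": 0, "rz": 0, "grip": 0}, {"tx": 0, "ty": 0, "tz": 0, "rx": 0, "ry": 0, "rz": 0, "grip": 0}]}}

```text
t: 16.13
eef_pos: [581.0, 7.3, 159.4]
tcp_rot: [-1.57, -0.002, -0.44]
ft_force: [6.2, 1.4, -0.9]
opening: 0.228
```

{"op": "move_arm", "data": {"rows": [{"tx": -0.114, "ty": 0.002, "tz": -0.088, "rx": 0, "ry": 0, "rz": 0, "grip": 0}, {"tx": -0.114, "ty": 0.002, "tz": -0.088, "rx": 0, "ry": 0, "rz": 0, "grip": 0}, {"tx": 0, "ty": 0, "tz": 0, "rx": 0, "ry": 0, "rz": 0, "grip": 0}]}}

```text
t: 16.38
eef_pos: [578.2, 6.6, 159.4]
tcp_rot: [-1.57, -0.002, -0.44]
ft_force: [6.7, 1.0, 0.2]
opening: 0.226
```

```bash
python3 st.py
```

```text
t 16.38 th 5.619 r 55.0 z 159.4 Ft -6.7 Fr 0.5 Fz 0.2 M [ 0.01 -1.16 -0.02] op 0.226
```

{"op": "move_arm", "data": {"rows": [{"tx": -0.119, "ty": 0.002, "tz": -0.082, "rx": 0, "ry": 0, "rz": 0, "grip": 0}, {"tx": -0.119, "ty": 0.002, "tz": -0.082, "rx": 0, "ry": 0, "rz": 0, "grip": 0}, {"tx": 0, "ty": 0, "tz": 0, "rx": 0, "ry": 0, "rz": 0, "grip": 0}]}}

```text
t: 16.63
eef_pos: [575.4, 6.0, 159.4]
tcp_rot: [-1.57, -0.003, -0.44]
ft_force: [5.8, -0.6, 0.1]
opening: 0.227
```

{"op": "move_arm", "data": {"rows": [{"tx": -0.123, "ty": 0.002, "tz": -0.075, "rx": 0, "ry": 0, "rz": 0, "grip": 0}, {"tx": -0.123, "ty": 0.002, "tz": -0.075, "rx": 0, "ry": 0, "rz": 0, "grip": 0}, {"tx": 0, "ty": 0, "tz": 0, "rx": 0, "ry": 0, "rz": 0, "grip": 0}]}}

```text
t: 16.88
eef_pos: [572.6, 5.7, 159.4]
tcp_rot: [-1.57, -0.003, -0.44]
ft_force: [6.6, -0.7, 0.6]
opening: 0.229
```

{"op": "move_arm", "data": {"rows": [{"tx": -0.127, "ty": 0.002, "tz": -0.069, "rx": 0, "ry": 0, "rz": 0, "grip": 0}, {"tx": -0.127, "ty": 0.002, "tz": -0.069, "rx": 0, "ry": 0, "rz": 0, "grip": 0}, {"tx": 0, "ty": 0, "tz": 0, "rx": 0, "ry": 0, "rz": 0, "grip": 0}]}}

```text
t: 17.13
eef_pos: [569.7, 5.5, 159.3]
tcp_rot: [-1.57, -0.003, -0.44]
ft_force: [6.6, -0.4, 0.3]
opening: 0.225
```

{"op": "move_arm", "data": {"rows": [{"tx": -0.13, "ty": 0.002, "tz": -0.062, "rx": 0, "ry": 0, "rz": 0, "grip": 0}, {"tx": -0.13, "ty": 0.002, "tz": -0.062, "rx": 0, "ry": 0, "rz": 0, "grip": 0}, {"tx": 0, "ty": 0, "tz": 0, "rx": 0, "ry": 0, "rz": 0, "grip": 0}]}}

```text
t: 17.38
eef_pos: [566.8, 5.4, 159.3]
tcp_rot: [-1.57, -0.003, -0.44]
ft_force: [6.6, -1.3, 0.8]
opening: 0.227
```

{"op": "move_arm", "data": {"rows": [{"tx": -0.133, "ty": 0.002, "tz": -0.055, "rx": 0, "ry": 0, "rz": 0, "grip": 0}, {"tx": -0.133, "ty": 0.002, "tz": -0.055, "rx": 0, "ry": 0, "rz": 0, "grip": 0}, {"tx": 0, "ty": 0, "tz": 0, "rx": 0, "ry": 0, "rz": 0, "grip": 0}]}}

```text
t: 17.63
eef_pos: [563.9, 5.5, 159.3]
tcp_rot: [-1.57, -0.003, -0.44]
ft_force: [6.5, -2.0, 0.8]
opening: 0.224
```

```bash
python3 st.py
```

```text
t 17.63 th 5.881 r 54.8 z 159.3 Ft -6.5 Fr 1.8 Fz 0.8 M [-0.3  -1.18  0.01] op 0.224
```

{"op": "move_arm", "data": {"rows": [{"tx": -0.136, "ty": 0.002, "tz": -0.048, "rx": 0, "ry": 0, "rz": 0, "grip": 0}, {"tx": -0.136, "ty": 0.002, "tz": -0.048, "rx": 0, "ry": 0, "rz": 0, "grip": 0}, {"tx": 0, "ty": 0, "tz": 0, "rx": 0, "ry": 0, "rz": 0, "grip": 0}]}}

```text
t: 17.88
eef_pos: [561.1, 5.7, 159.2]
tcp_rot: [-1.57, -0.003, -0.44]
ft_force: [6.2, -2.1, 0.4]
opening: 0.228
```

{"op": "move_arm", "data": {"rows": [{"tx": -0.138, "ty": 0.002, "tz": -0.041, "rx": 0, "ry": 0, "rz": 0, "grip": 0}, {"tx": -0.138, "ty": 0.002, "tz": -0.041, "rx": 0, "ry": 0, "rz": 0, "grip": 0}, {"tx": 0, "ty": 0, "tz": 0, "rx": 0, "ry": 0, "rz": 0, "grip": 0}]}}

```text
t: 18.13
eef_pos: [558.3, 6.1, 159.2]
tcp_rot: [-1.57, -0.003, -0.44]
ft_force: [5.6, -2.5, 1.1]
opening: 0.229
```

{"op": "move_arm", "data": {"rows": [{"tx": -0.14, "ty": 0.002, "tz": -0.034, "rx": 0, "ry": 0, "rz": 0, "grip": 0}, {"tx": -0.14, "ty": 0.002, "tz": -0.034, "rx": 0, "ry": 0, "rz": 0, "grip": 0}, {"tx": 0, "ty": 0, "tz": 0, "rx": 0, "ry": 0, "rz": 0, "grip": 0}]}}

```text
t: 18.38
eef_pos: [555.9, 6.5, 159.3]
tcp_rot: [-1.57, -0.004, -0.44]
ft_force: [8.3, -4.0, -0.9]
opening: 0.226
```

```bash
python3 st.py
```

```text
t 18.38 th 6.029 r 54.6 z 159.3 Ft -8.9 Fr 2.4 Fz -0.9 M [-0.74 -1.58  0.05] op 0.226
```

Resistance is rising (8.9 N against a steady 6.6 N), so I'm continuing in finer steps.

{"op": "move_arm", "data": {"rows": [{"tx": -0.142, "ty": 0, "tz": -0.026, "rx": 0, "ry": 0, "rz": 0, "grip": 0}, {"tx": 0, "ty": 0, "tz": 0, "rx": 0, "ry": 0, "rz": 0, "grip": 0}, {"tx": 0, "ty": 0, "tz": 0, "rx": 0, "ry": 0, "rz": 0, "grip": 0}]}}

```text
t: 18.63
eef_pos: [554.9, 6.8, 159.2]
tcp_rot: [-1.57, -0.005, -0.44]
ft_force: [10.3, -5.6, -0.9]
opening: 0.231
```

```bash
python3 st.py
```

```text
t 18.63 th 6.048 r 54.5 z 159.2 Ft -11.3 Fr 3.3 Fz -0.9 M [-0.83 -1.74  0.  ] op 0.231
```

{"op": "move_arm", "data": {"rows": [{"tx": -0.142, "ty": 0, "tz": -0.026, "rx": 0, "ry": 0, "rz": 0, "grip": 0}, {"tx": 0, "ty": 0, "tz": 0, "rx": 0, "ry": 0, "rz": 0, "grip": 0}, {"tx": 0, "ty": 0, "tz": 0, "rx": 0, "ry": 0, "rz": 0, "grip": 0}]}}

```text
t: 18.88
eef_pos: [553.8, 7.0, 159.3]
tcp_rot: [-1.57, -0.005, -0.44]
ft_force: [11.7, -4.9, -1.1]
opening: 0.23
```

```bash
python3 st.py
```

```text
t 18.88 th 6.069 r 54.6 z 159.3 Ft -12.5 Fr 2.2 Fz -1.1 M [-0.99 -2.   -0.01] op 0.230
```

{"op": "move_arm", "data": {"rows": [{"tx": -0.17, "ty": 0, "tz": -0.022, "rx": 0, "ry": 0, "rz": 0, "grip": 0}, {"tx": 0, "ty": 0, "tz": 0, "rx": 0, "ry": 0, "rz": 0, "grip": 0}, {"tx": 0, "ty": 0, "tz": 0, "rx": 0, "ry": 0, "rz": 0, "grip": 0}]}}

```text
t: 19.13
eef_pos: [552.4, 7.4, 159.3]
tcp_rot: [-1.57, -0.006, -0.44]
ft_force: [12.5, -5.4, -2.0]
opening: 0.228
```

```bash
python3 st.py;python3 st.py
```

```text
t 19.13 th 6.095 r 54.5 z 159.3 Ft -13.5 Fr 2.1 Fz -2.0 M [-1.1  -2.28  0.06] op 0.228
t 19.13 th 6.095 r 54.5 z 159.3 Ft -13.5 Fr 2.1 Fz -2.0 M [-1.1  -2.28  0.06] op 0.228
```

{"op": "move_arm", "data": {"rows": [{"tx": -0.1, "ty": 0, "tz": -0.01, "rx": 0, "ry": 0, "rz": 0, "grip": 0}, {"tx": 0, "ty": 0, "tz": 0, "rx": 0, "ry": 0, "rz": 0, "grip": 0}, {"tx": 0, "ty": 0, "tz": 0, "rx": 0, "ry": 0, "rz": 0, "grip": 0}]}}

```text
t: 19.38
eef_pos: [551.7, 7.7, 159.3]
tcp_rot: [-1.569, -0.007, -0.44]
ft_force: [13.5, -7.2, -3.1]
opening: 0.229
```

```bash
python3 st.py
```

```text
t 19.38 th 6.109 r 54.4 z 159.3 Ft -14.9 Fr 3.4 Fz -3.1 M [-1.22 -2.44  0.03] op 0.229
```

{"op": "move_arm", "data": {"rows": [{"tx": 0.2, "ty": 0, "tz": 0.02, "rx": 0, "ry": 0, "rz": 0, "grip": 0}, {"tx": 0.2, "ty": 0, "tz": 0.025, "rx": 0, "ry": 0, "rz": 0, "grip": 0}, {"tx": 0.2, "ty": 0, "tz": 0.03, "rx": 0, "ry": 0, "rz": 0, "grip": 0}, {"tx": 0, "ty": 0, "tz": 0, "rx": 0, "ry": 0, "rz": 0, "grip": 0}, {"tx": 0, "ty": 0, "tz": 0, "rx": 0, "ry": 0, "rz": 0, "grip": 0}]}}

```text
t: 19.8
eef_pos: [556.1, 6.4, 159.2]
tcp_rot: [-1.57, -0.003, -0.44]
ft_force: [5.8, -2.2, 0.5]
opening: 0.228
```

```bash
python3 st.py
```

```text
t 19.80 th 6.026 r 54.7 z 159.2 Ft -6.1 Fr 1.1 Fz 0.5 M [-0.47 -1.17  0.01] op 0.228
```

{"op": "move_arm", "data": {"rows": [{"tx": 0.2, "ty": 0, "tz": 0.035, "rx": 0, "ry": 0, "rz": 0, "grip": 0}, {"tx": 0.14, "ty": 0, "tz": 0.025, "rx": 0, "ry": 0, "rz": 0, "grip": 0}, {"tx": 0, "ty": 0, "tz": 0, "rx": 0, "ry": 0, "rz": 0, "grip": 0}, {"tx": 0, "ty": 0, "tz": 0, "rx": 0, "ry": 0, "rz": 0, "grip": 0}]}}

```text
t: 20.13
eef_pos: [558.1, 5.9, 159.1]
tcp_rot: [-1.57, -0.001, -0.44]
ft_force: [4.1, 0.1, 3.8]
opening: 0.226
```

```bash
python3 st.py
```

```text
t 20.13 th 5.987 r 54.9 z 159.1 Ft -4.0 Fr -0.7 Fz 3.8 M [ 0.11 -0.58 -0.01] op 0.226
```

{"op": "move_arm", "data": {"rows": [{"tx": 0, "ty": 0, "tz": 0, "rx": 0, "ry": 0, "rz": 0, "grip": 30}, {"tx": 0, "ty": 0, "tz": 0, "rx": 0, "ry": 0, "rz": 0, "grip": 50}, {"tx": 0, "ty": 0, "tz": 0, "rx": 0, "ry": 0, "rz": 0, "grip": 50}, {"tx": 0, "ty": 0, "tz": 0, "rx": 0, "ry": 0, "rz": 0, "grip": 50}, {"tx": 0, "ty": 0, "tz": 0, "rx": 0, "ry": 0, "rz": 0, "grip": 50}, {"tx": 0, "ty": 0, "tz": 0, "rx": 0, "ry": 0, "rz": 0, "grip": 50}]}}

```text
t: 20.63
eef_pos: [557.4, 5.7, 158.7]
tcp_rot: [-1.571, 0.001, -0.44]
ft_force: [0.5, 0.2, -0.1]
opening: 0.497
```

Released with no force. Now I'll lift straight up and look.

{"op": "move_arm", "data": {"rows": [{"tx": 0, "ty": -0.8, "tz": 0, "rx": 0, "ry": 0, "rz": 0, "grip": 50}, {"tx": 0, "ty": -1.5, "tz": 0, "rx": 0, "ry": 0, "rz": 0, "grip": 50}, {"tx": 0, "ty": -2, "tz": 0, "rx": 0, "ry": 0, "rz": 0, "grip": 50}, {"tx": 0, "ty": -2, "tz": 0, "rx": 0, "ry": 0, "rz": 0, "grip": 50}, {"tx": 0, "ty": -2, "tz": 0, "rx": 0, "ry": 0, "rz": 0, "grip": 50}, {"tx": 0, "ty": -2, "tz": 0, "rx": 0, "ry": 0, "rz": 0, "grip": 50}, {"tx": 0, "ty": 0, "tz": -1.5, "rx": 0, "ry": 0, "rz": 0, "grip": 50}, {"tx": 0, "ty": 0, "tz": 0, "rx": 0, "ry": 0, "rz": 0, "grip": 50}, {"tx": 0, "ty": 0, "tz": 0, "rx": 0, "ry": 0, "rz": 0, "grip": 50}]}}

```text
t: 21.38
eef_pos: [551.0, -8.1, 262.3]
tcp_rot: [-1.571, -0.0, -0.441]
ft_force: [0.7, 1.0, -0.2]
opening: 0.5
```

Run:
```python
from cell import env
from h import *
c=env.calibration('wrist');im,d=env.read_camera('wrist');cv2.imwrite('pics/w9.png',im)
P=cloud(c,d);z=P[...,2]
k=(z>165)&(z<190)&(np.hypot(P[...,0]-557,P[...,1]-6)<20);print('knobtop',k.sum(),P[k].mean(0))
if k.sum()>50:
    q=cv2.convexHull(cv2.findNonZero(k.astype(np.uint8)))[:,0].astype(float);K=circ(plane(c,q[:,0],q[:,1],176.));print('knob',K)
    e=K[:2]-[566,60.2];x,y=e@[.905,-.426],e@[.426,.905];print('arm angle',np.arctan2(-x,-y)%(2*np.pi),np.hypot(x,y))
im,d=env.read_camera('scene');cv2.imwrite('pics/scene9.png',im)
P=cloud(env.calibration('scene'),d);z=P[...,2]
Q=P-[566,60.2,0];al=Q[...,0]*.426+Q[...,1]*.905;ac=Q[...,0]*.905-Q[...,1]*.426
for lo in range(118,180,10):
    k=(al>=lo)&(al<lo+8)&(abs(ac)<8)&(z>30)&(z<125);print(lo,k.sum(),np.median(z[k]))
```

```text
knobtop 692 [558.7615709    5.6935133  175.64954722]
knob [558.69686024   5.73576002  11.1192127 ]
arm angle 5.976531747818517 54.965463262523386
118 39 82.94830981236623
128 39 83.19306802879555
138 34 84.63443317046693
148 33 84.38625833421099
158 34 84.60017694472805
168 31 84.51931119174526
178 0 nan
  return _methods._mean(a, axis=axis, dtype=dtype,
  ret = ret.dtype.type(ret / rcount)
```

View pics/w9.png

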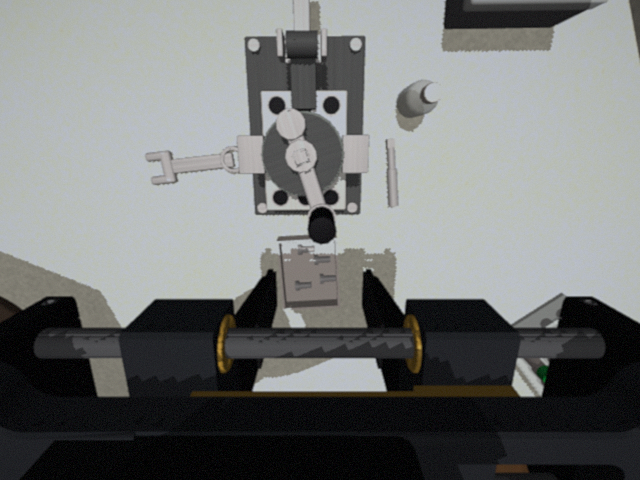

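View pics/scene9.png

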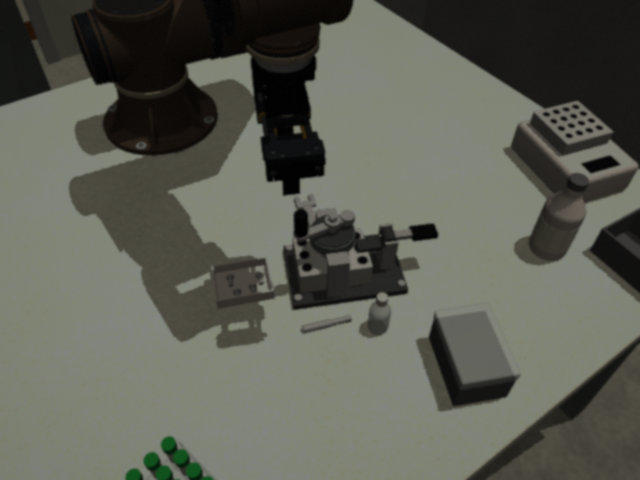

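The wrist view shows the arm at about 5.98 rad, with the knob at pixel (321,224). The clamp lever is level, and the wrench, bottle, spare tap and tray are where they started. Nothing touches the robot.

```bash
python3 -c "
from cell import env
print(env.job_done())"
```

```text
the job is handed in; nothing more can be done
None
```

I closed the clamp, tapped the hole to its bottom in the order asked, let go, and handed the job in at about 21.5 s of the 72 s.

- **Clamp:** I pressed the lever down to its stop with about 22 N. Afterwards the lever's face measured level at 84–85 mm above the table, where 85 mm is expected when closed.
- **Tapping sequence:** I gripped the knob and turned it. The tap angles below are worked out from the arm's position and the expected wind-up.
  - Half a turn forward to about 3.15 rad.
  - A quarter back to about 1.57.
  - Half forward to about 4.70.
  - A quarter back to about 3.14.
  - Forward again until it seated.
- **Seating:** The steady turning force was about 6.6 N. It began to rise with the tap near 5.97 rad, and I stopped at about 15 N at the knob, roughly 0.14 rad of wind-up. That is above the 12 N that marks a firm seat and well below the 24 N at which the tap snaps.
- **Letting go:** I eased the force off before opening the jaws, then lifted clear.
- **Last checks:** The released arm stands at about 5.98 rad, the knob is about 3 mm lower, and the lever is level. By eye, the wrench, bottle, spare tap and tray look unmoved. The force on the tool read about 1 N or less.
- **What failed or disagreed:**
  - My first two move calls were refused because the rows were incomplete, so nothing moved.
  - My first camera estimate of the tap axis was about 1 mm off. It caused only a few newtons of side force on the knob.
  - I did not read the drag hand.

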